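# Slide the cover along the fence until it drops into its pocket

## Robot

A 6-joint arm with a two-finger parallel gripper is mounted at the origin on a cart in front of the work surface, level with it; the furniture and walls round the work are solid. World frame = base frame: x ahead of the robot, y to its left, z up, the work surface at z = 0. Lengths are in m, angles in rad, forces in N, time in s.
With the tool pointing down it reaches from about 0.4 to 0.825 m from the base axis. Payload 7 kg.
Tool frame: the origin (TCP) lies at the very end of the fingers, on their centre line; the grasp point (between the pads) lies arm.hold_point_z behind it (arm.hold_point_z is the distance from the TCP to the grasp point, in m); z points along the fingers, y is the line along which they close (so a half turn about z gives the same grasp; the last joint's range is limited). The gripper opens to 88 mm and grips with 3 to 60 N. Pads are 19 mm wide; open, the fingers measure 130 mm over their backs; the gripper's body (78 mm by 193 mm) begins 47 mm behind the grasp point.
Start: joints at [1.428, 0.359, 0.012, 0, -1.224, -0.288], TCP at [0.282, 0.613, 0.227] pointing down, gripper open.
Joint ranges: [-3.07, 3.07], [-1.43, 2.12], [-1.02, 1.25], [-3.03, 1.67], [-3.05, -0], [-3.03, 3.03]. Speed limits (rad/s): [2.39, 2.39, 3.01, 3.14, 3.14, 3.14].

## Interface

Orientations are given as [roll, pitch, yaw] about the fixed x, y, z axes, in that order (R = Rz(yaw) Ry(pitch) Rx(roll)).
In Python, from station import arm, status, grab_frame, camera_params gives the robot as it stands (arm), with the cameras as plain functions and the readings (status).
- The arm moves only by the shell command python3 nudge.py 'ROWS' [FORCE]. ROWS is a JSON list of rows, 1 to 20 of them, each of 5 numbers: the finger opening in m, then dx, dy, dz in m, then a turn about the tool's z in rad; each row is the pose to reach, as a shift and turn from the pose commanded when the command began, along the tool's axes at that moment; what a row does not reach only later rows make up. A row lasts 1/12 s, in which the tool goes at most 0.0417 m and 0.125 rad, less where a joint would pass 70% of its speed; a pose out of reach is approached as far as the arm can. The fingers move at their own pace and stop on an object; FORCE is the grip in N (left out, the last holds). Time passes only in rows, so rows that do not move let the fingers close. It prints the time, the measured TCP pose, the force, the opening and the grip force at its end.
- status.get_state(): the state, without advancing time (a new reading comes with each control period).
- grab_frame(name): name is "scene" or "top" or "wrist"; returns the picture (384x512x3 uint8, red, green, blue); there is no depth.
- camera_params(name): a dict with "fx", "fy", "cx", "cy" (pixels), "D" ([k1, k2, p1, p2, k3] as OpenCV has them; the pictures are not rectified), "T" (4x4, takes a point from camera to world coordinates); the wrist camera has in their place "hand_eye" (4x4, takes a point from camera to tool coordinates, whose origin is the TCP and whose axes are the flange's). Camera axes: x right, y down, z forward; pixel columns grow to the right and rows downward; lengths in m; the calibration is good to about 2 mm. A picture is of the moment at which its call begins: read the wrist's pose just before it. camera_params takes no time and is no camera call.
- arm.job_done(): hands the job in; it is judged then, once.
The state is a dict: "t": time; "q": joint angles; "qd": joint speeds; "joint_efforts": joint torques, N m; "eef_pos": TCP position; "ee_rot": TCP orientation; "force": force on the tool from outside, world axes, zero at the start; "moment": the same for the moment, N m; "width": finger opening in m; "gripper_force": force on a finger pad.
Only numpy, scipy, OpenCV 4.12 (cv2) and the standard library are available. Lean on these libraries where they do the work, as an engineer would, in place of code of your own. Each camera call takes 0.05 s, during which the arm holds its last target. There are 200 camera calls.

## Task

Close the open roller well in the green insert with the steel cover plate: set the cover down flat on the bare left-hand stretch of the green deck, then slide it along the aluminium fence towards the well until it drops into the shallow pocket, and leave it seated flat in the pocket, fully home, with the gripper let go. Bring it to the well only by sliding it on the deck, never by carrying it in the air over the well's end of the fixture, and leave the grease tin, red plug and chrome key bar where they are.

Things in the scene. Friction and masses are not known exactly. Their poses are not given: they have to be found in the camera images.
- cover: Loose steel plate 50 (own x) x 70 (y) x 8 mm, about 0.25 kg, lying flat on the cart. Black bridge handle in its middle: bar 12 mm wide (x), 56 long (y), 22 to 38 mm above the underside, on posts at y = +-23. Grip the bar across its width, fingertips 14 mm above the underside to clear plate and fence. Origin: centre of the underside, z up. A half turn makes no difference.
- bed: Fixed grey fixture bed on the cart top; x -59 to +47 mm, y -75 to +150 mm, own y along it to the robot's left. Origin on the cart top, z up. A green plastic insert is clamped in it: flat deck at z = 30 mm, from x = -45 mm to the fence, open pocket in it. The insert may sit at different places along y, which is not measured. It does not move. Near-side keeper rail: top z = 24 mm.
- grease_tin: Green grease tin with grey lid, 67 mm across, 38 mm high, standing loose near the cover; origin at its underside centre.
- plug_red: Red flanged plastic plug, 38 mm across, 18 mm high, loose; origin at its underside centre.
- shaft_key: Square chrome key bar, 70 (own x) x 17 x 16 mm, loose; origin at its underside centre.
- fence (a point): Point on the guiding face of the aluminium fence, at deck height (bed x = +27, y = +90, z = 30 mm). The face runs along the bed's y over its whole length and looks to the bed's -x; the fence is 16 mm thick and stands 4 mm above the deck. A cover pressed to it, long side along it, is in line with the pocket.
- set_down (a point): Point on the bare deck left of the pocket (bed x = 0, y = +90, z = 30 mm). A cover set down with its centre within 5 mm of here always rests stably on the deck. Deck is plain from the pocket to at least bed y = +110 mm. The well's end, over which the cover must not be carried in the air, is where the cover's centre is at bed y below +70 mm.
- mid_range (a point): Middle of the range of the pocket's floor centre (bed x = 0, y = 0, z = 25 mm); the true pocket centre is anywhere within 20 mm of it along bed y. Pocket: 54 mm (x, its far wall is the fence face) x 74 mm (y), 5 mm deep, square edges, 4 mm play in all each way round the cover. Inside it a 34 x 54 mm open well with rollers 2 mm below the pocket floor.

How it is judged:
By the outcome, as a careful person would: the job done as asked, in the order asked, and still so for the second after the job is handed in, with the robot touching nothing.
It also fails if it takes over 72 s, if anything falls off the work surface, if the arm or the gripper's body presses on something with over 40 N, if the wrist force passes 120 N, or if a joint passes its speed limit or range.

## Working session

There is one attempt and no reset: what is moved stays moved. The work goes in short steps, Python scripts to look and compute and a shell command to move; the robot and the scene stay as the last step left them, time stands still between calls to the robot, and variables do not carry over. Pictures are saved under pics/ and viewed, at most 10 in all, crops included, and the job is handed in when it is done.

```bash
ls; mkdir -p pics; python3 - <<'E'
from station import arm, status, grab_frame, camera_params
import cv2,numpy as np
s=status.get_state();print({k:np.round(v,4).tolist() for k,v in s.items()});print(arm.hold_point_z)
for n in("scene","top","wrist"):
    f=grab_frame(n);cv2.imwrite(f"pics/{n}0.png",f[:,:,::-1]);p=camera_params(n);print(n,{k:np.round(v,4).tolist() for k,v in p.items()})
E
```

```text
nudge.py
pics
station.py
{'t': 0.0, 'q': [1.4281, 0.3594, 0.0111, -0.0004, -1.2241, -0.2881], 'qd': [0.0007, -0.001, -0.0013, -0.0005, 0.0009, -0.0006], 'joint_efforts': [0.0013, -58.272, 29.3057, 6.9972, 0.0069, -0.0002], 'eef_pos': [0.2817, 0.6129, 0.2256], 'ee_rot': [3.1399, -0.0001, -0.4309], 'force': [-0.0608, -1.1541, -0.1027], 'moment': [0.0324, 0.0359, -0.0419], 'gripper_force': 0.0, 'width': 0.0874}
0.0188
scene {'fx': 494.4646, 'fy': 494.4646, 'cx': 253.897, 'cy': 203.9413, 'D': [-0.2001, 0.0, 0.0, 0.0, 0.0], 'T': [[0.6884, -0.5163, 0.5094, -0.1634], [-0.7253, -0.49, 0.4835, -0.4858], [-0.0, -0.7024, -0.7118, 1.0333], [0.0, 0.0, 0.0, 1.0]]}
top {'fx': 405.2061, 'fy': 405.2061, 'cx': 253.19, 'cy': 192.8469, 'D': [-0.1227, 0.0, 0.0, 0.0, 0.0], 'T': [[-0.0005, -0.9954, 0.0953, 0.4607], [-0.9991, 0.0045, 0.0425, 0.1581], [-0.0427, -0.0952, -0.9945, 0.9082], [0.0, 0.0, 0.0, 1.0]]}
wrist {'fx': 302.3599, 'fy': 302.3599, 'cx': 254.8411, 'cy': 195.0585, 'D': [-0.0779, 0.0, 0.0, 0.0, 0.0], 'hand_eye': [[-0.0003, -0.9543, -0.2989, 0.0807], [1.0, -0.0002, -0.0004, -0.0004], [0.0004, -0.2989, 0.9543, -0.158], [0.0, 0.0, 0.0, 1.0]]}
```

```bash
python3 - <<'E'
import cv2
for n in("scene","top"):
    f=cv2.imread(f"pics/{n}0.png");cv2.imwrite(f"pics/{n}0b.png",cv2.resize(f,(768,576),interpolation=cv2.INTER_CUBIC))
E
```

```text
(no output)
```

View pics/top0.png

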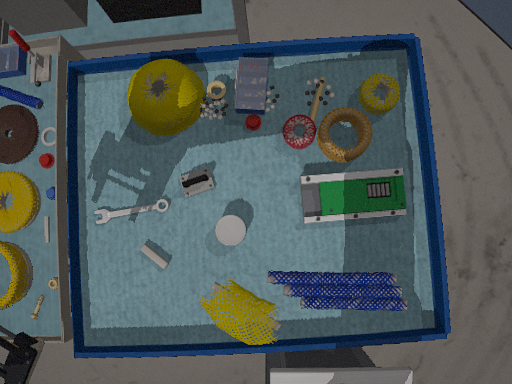

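View pics/scene0.png

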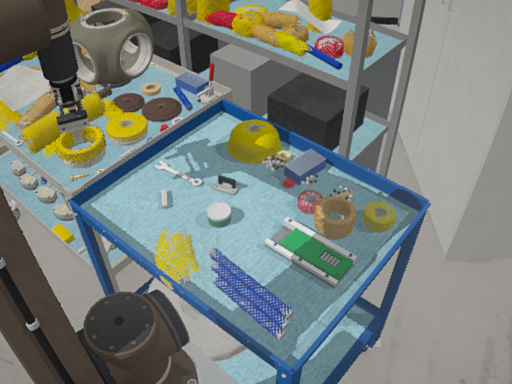

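Top view: the cover is at about (197,182), tin (231,230), key bar (154,255), and plug (254,122). The bed spans (302..406, 170..222), with the well at about (378,190). The scene view agrees. Next I'll take enlarged crops for rough measurements.

```bash
cat > h.py <<'E'
import numpy as np,cv2
from station import arm, status, grab_frame, camera_params
from scipy.spatial.transform import Rotation as R
def cam(n,st=None):
    p=camera_params(n);K=np.array([[p['fx'],0,p['cx']],[0,p['fy'],p['cy']],[0,0,1]]);D=np.array(p['D'])
    if n=='wrist':
        A=np.eye(4);A[:3,:3]=R.from_euler('xyz',st['ee_rot']).as_matrix();A[:3,3]=st['eef_pos'];T=A@np.array(p['hand_eye'])
    else:T=np.array(p['T'])
    return K,D,T
def ray(c,uv):
    K,D,T=c;n=cv2.undistortPoints(np.array([[uv]],float),K,D)[0,0]
    d=T[:3,:3]@[n[0],n[1],1];return T[:3,3],d/np.linalg.norm(d)
def onz(c,uv,z):
    o,d=ray(c,uv);return o+d*(z-o[2])/d[2]
def tri(obs):
    A=0;b=0;ms=[]
    for c,uv in obs:
        o,d=ray(c,uv);P=np.eye(3)-np.outer(d,d);A=A+P;b=b+P@o;ms.append((o,P))
    x=np.linalg.solve(A,b);return x,[np.linalg.norm(P@(x-o)) for o,P in ms]
def proj(c,X):
    K,D,T=c;Ti=np.linalg.inv(T);rv=cv2.Rodrigues(Ti[:3,:3])[0]
    return cv2.projectPoints(np.atleast_2d(np.array(X,float)),rv,Ti[:3,3],K,D)[0][:,0]
def todelta(st,X):  # world target -> tool-axes shift
    return R.from_euler('xyz',st['ee_rot']).as_matrix().T@(np.array(X)-st['eef_pos'])
E
python3 - <<'E'
import cv2,numpy as np
f=cv2.imread("pics/top0.png")
a=cv2.resize(f[155:230,290:415],None,fx=6,fy=6,interpolation=cv2.INTER_CUBIC)[:300]
b=cv2.resize(f[160:210,170:295],None,fx=6,fy=6,interpolation=cv2.INTER_CUBIC)[:150+150]
a=cv2.resize(f[160:228,290:415],None,fx=6,fy=6,interpolation=cv2.INTER_CUBIC)
g=cv2.resize(f[165:200,170:220],(250,175),interpolation=cv2.INTER_CUBIC)
o=np.zeros((600,750,3),np.uint8);o[:408]=a;o[420:595,:250]=g
cv2.imwrite("pics/c1.png",o)
from h import *
c=cam("top")
for n,uv,z in(("cover",(197,182),.03),("tin",(231,230),.038),("key",(154,255),.016),("plug",(254,122),.018),("well",(378,190),.025),("bedL",(302,196),.03),("bedR",(406,193),.03)):print(n,onz(c,uv,z).round(3))
E
```

```text
cover [0.569 0.32  0.03 ]
tin [0.464 0.243 0.038]
key [0.408 0.417 0.016]
plug [0.706 0.194 0.018]
well [ 0.55  -0.078  0.025]
bedL [0.537 0.09  0.03 ]
bedR [ 0.543 -0.138  0.03 ]
```

View pics/c1.png

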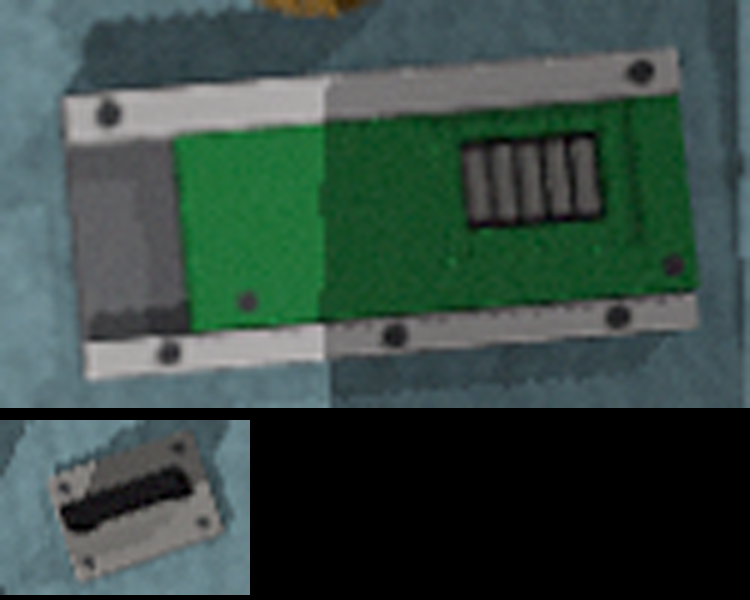

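The crop shows the fence face along the upper side of the green, from about (302,183.7) to (403,175.8) in full-frame pixels. The roller well is at about (379,190). The cover handle is tilted about 18° and the bed about 4.5°. Next I'll move the wrist above the cover.

```bash
python3 nudge.py '[[0.088,0.03,0.012,0.003,0.08],[0.088,0.38,0.145,0.03,0.83],[0.088,0.38,0.145,0.03,0.83],[0.088,0.38,0.145,0.03,0.83],[0.088,0.38,0.145,0.03,0.83],[0.088,0.38,0.145,0.03,0.83],[0.088,0.38,0.145,0.03,0.83],[0.088,0.38,0.145,0.03,0.83],[0.088,0.38,0.145,0.03,0.83],[0.088,0.38,0.145,0.03,0.83],[0.088,0.38,0.145,0.03,0.83],[0.088,0.38,0.145,0.03,0.83],[0.088,0.38,0.145,0.03,0.83],[0.088,0.38,0.145,0.03,0.83],[0.088,0.38,0.145,0.03,0.83]]' 40
python3 - <<'E'
from h import *
import pickle
s=status.get_state();f=grab_frame("wrist");pickle.dump(s,open("w1.pkl","wb"))
print(np.round(s['eef_pos'],4),np.round(s['ee_rot'],4))
cv2.imwrite("pics/w1.png",f[:,:,::-1])
E
```

```text
t: 1.4
eef_pos: [0.5659, 0.3239, 0.1967]
ee_rot: [-3.141, 0.0, -1.259]
force: [-0.3, 0.7, -0.1]
width: 0.0879
gripper_force: 0.0
[0.5659 0.3239 0.1967] [-3.1415e+00  2.0000e-04 -1.2592e+00]
```

View pics/w1.png

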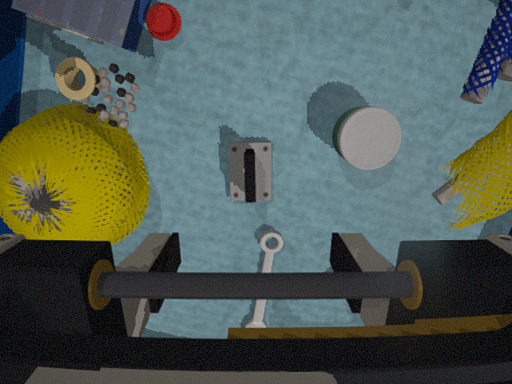

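Wrist view: the cover plate has corners at about (229,142), (271,141), (272,200) and (230,202). The black bar runs from (250,149) to (250,202), and the tin is at (367,138). I'll check the heights against the top view.

```bash
python3 - <<'E'
from h import *
import pickle
c=cam("wrist",pickle.load(open("w1.pkl","rb")));t=cam("top")
P=[onz(c,u,.008) for u in((229,142),(271,141),(272,200),(230,202))]
for p in P:print(p.round(4))
print("ctr",np.mean(P,0).round(4),"sides",[round(np.linalg.norm(P[i]-P[i-1]),4) for i in range(4)])
v=P[0]+P[1]-P[2]-P[3];print("yaw long",np.arctan2(v[1],v[0])-np.pi/2)
# dark bar blob
f=cv2.imread("pics/w1.png").max(2);m=np.zeros_like(f);m[140:210,235:266]=f[140:210,235:266]<45
n,l,st,ce=cv2.connectedComponentsWithStats(m);i=1+np.argmax(st[1:,4]);print(st[i],ce[i]);ys,xs=np.where(l==i);cw=ce[i]
fl=np.polyfit(ys,xs,1)
a,b=[onz(c,(np.polyval(fl,y),y),.038) for y in(ys.min(),ys.max())];print("bar",a,b,np.linalg.norm(a-b),"yaw",np.arctan2(*(a-b)[1::-1])-np.pi/2 if a[1]>b[1] else np.arctan2(*(b-a)[1::-1])-np.pi/2, (a+b)/2)
# bar ends triangulated with top crop (scale5, origin 170,165; crop y-420)
T=[(170+x/5-.4,165+(y-420)/5-.4) for x,y in((72,517),(183,480))]
for u,w in((T[0],(np.polyval(fl,ys.min()),ys.min())),(T[0],(np.polyval(fl,ys.max()),ys.max())),(T[1],(np.polyval(fl,ys.min()),ys.min())),(T[1],(np.polyval(fl,ys.max()),ys.max()))):
    print(tri([(t,u),(c,w)]))
# bed rough
g=lambda x,y,z:onz(t,(290+x/6-.4,160+y/6-.4),z)
A,B=g(72,142,.034),g(680,95,.034);print("fence",A,B,"yaw",np.arctan2(B[0]-A[0],A[1]-B[1]))
print("well",[g(*p,.03).round(4) for p in((463,143),(600,133),(605,215),(468,228))],"green left",g(175,137,.03),g(190,330,.03))
E
```

```text
[0.6049 0.2993 0.008 ]
[0.5596 0.2836 0.008 ]
[0.5357 0.3503 0.008 ]
[0.5833 0.3683 0.008 ]
ctr [0.5709 0.3254 0.008 ] sides [np.float64(0.0723), np.float64(0.048), np.float64(0.0709), np.float64(0.0509)]
yaw long -2.8182300401750586
[244 149  11  53 519] [249.47976879 174.81310212]
bar [0.58148437 0.29539091 0.038     ] [0.56330509 0.34998863 0.038     ] 0.05754474631100257 yaw 0.32142144378389914 [0.57239473 0.32268977 0.038     ]
(array([0.57148104, 0.31658866, 0.06170299]), [np.float64(0.02670880387578916), np.float64(0.02670880387578911)])
(array([0.56362811, 0.34576841, 0.04763516]), [np.float64(0.0011631303282364958), np.float64(0.0011631303282365177)])
(array([0.58120916, 0.29780369, 0.03067905]), [np.float64(0.001282675853963299), np.float64(0.001282675853963268)])
(array([0.56803368, 0.28542814, 0.19558407]), [np.float64(0.015618040080478006), np.float64(0.015618040080477928)])
fence [0.56483834 0.09045678 0.034     ] [ 0.58114037 -0.13157765  0.034     ] yaw 0.07328968589392737
well [array([ 0.5643, -0.0521,  0.03  ]), array([ 0.5678, -0.1027,  0.03  ]), array([ 0.5378, -0.1035,  0.03  ]), array([ 0.5333, -0.0531,  0.03  ])] green left [0.56696385 0.05276263 0.03      ] [0.49695825 0.04842766 0.03      ]
```

The bar stands about 39 mm high at (0.572, 0.323) with yaw 0.32, which agrees with the text. Before grasping, I'll measure the bed from two wrist positions.

```bash
cat > snap.py <<'E'
import sys,pickle
from h import *
s=status.get_state();f=grab_frame("wrist");n=sys.argv[1];pickle.dump(s,open(n+".pkl","wb"));cv2.imwrite(f"pics/{n}.png",f[:,:,::-1])
print(round(s['t'],2),np.round(s['eef_pos'],4),np.round(s['ee_rot'],4))
E
python3 nudge.py '[[0.088,0.254,0.104,0,0.24],[0.088,0.254,0.104,0,0.24],[0.088,0.254,0.104,0,0.24],[0.088,0.254,0.104,0,0.24],[0.088,0.254,0.104,0,0.24],[0.088,0.254,0.104,0,0.24],[0.088,0.254,0.104,0,0.24],[0.088,0.254,0.104,0,0.24],[0.088,0.254,0.104,0,0.24],[0.088,0.254,0.104,0,0.24]]' >/dev/null; python3 snap.py b1
python3 nudge.py '[[0.088,0.08,0,0,0],[0.088,0.08,0,0,0],[0.088,0.08,0,0,0],[0.088,0.08,0,0,0],[0.088,0.08,0,0,0]]' >/dev/null; python3 snap.py b2
python3 -c "
import cv2,numpy as np
a=cv2.imread('pics/b1.png')[0:250,80:420];b=cv2.imread('pics/b2.png')[0:250,80:420]
cv2.imwrite('pics/b12.png',np.hstack([cv2.resize(x[:,:],(400,294),interpolation=cv2.INTER_CUBIC) for x in(a,b)]))"
```

```text
2.28 [0.5452 0.0501 0.1969] [-3.1408e+00  3.0000e-04 -1.5001e+00]
2.75 [ 0.5509 -0.0296  0.1964] [ 3.1414e+00  1.0000e-04 -1.5003e+00]
```

View pics/b12.png

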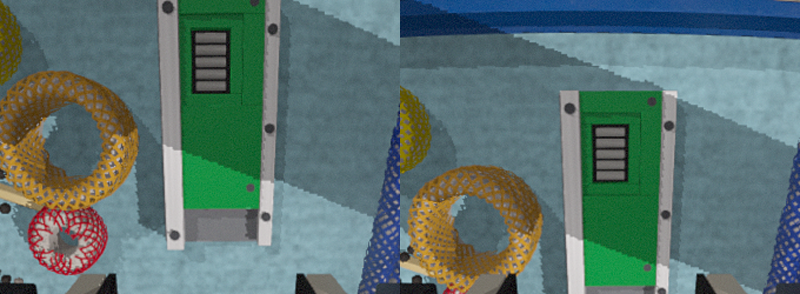

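b1 (left): fence on the left of the bed, roller well at crop (210,60), pocket outline from about (185,14) to (240,104). b2 shows the same parts with the well at (609,152). I'll zoom in for exact corners.

```bash
python3 -c "
import cv2,numpy as np
a=cv2.imread('pics/b1.png')[0:215,205:325];b=cv2.imread('pics/b2.png')[70:250,205:325]
z=lambda i:cv2.resize(cv2.convertScaleAbs(i,alpha=1.5,beta=10),None,fx=2.75,fy=2.75,interpolation=cv2.INTER_CUBIC)
a,b=z(a),z(b);o=np.zeros((600,700,3),np.uint8);o[:a.shape[0],:a.shape[1]]=a;o[:b.shape[0],350:350+b.shape[1]]=b;cv2.imwrite('pics/z12.png',o)"
```

```text
(no output)
```

View pics/z12.png

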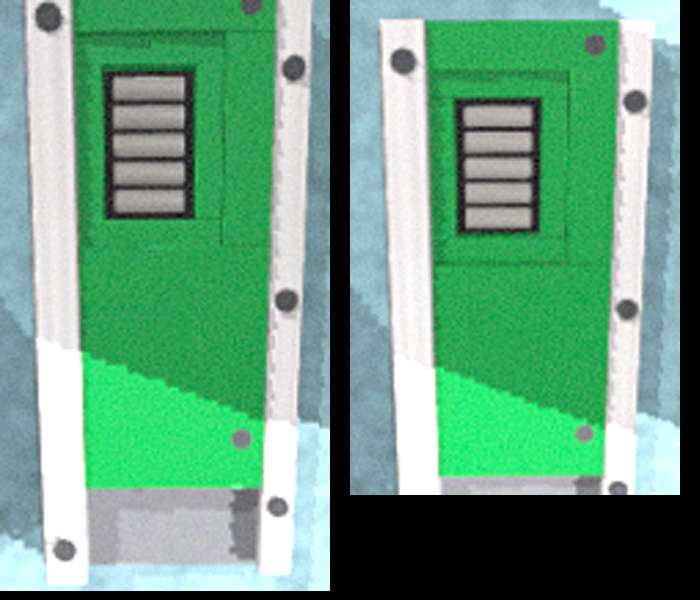

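```bash
cat > bed.py <<'E'
from h import *
import pickle
c1=cam("wrist",pickle.load(open("b1.pkl","rb")));c2=cam("wrist",pickle.load(open("b2.pkl","rb")));t=cam("top")
a=lambda x,y:(205+x/2.75-.3,y/2.75-.3)
b=lambda x,y:(205+(x-350)/2.75-.3,70+y/2.75-.3)
L={'w1':((104,68),(456,99)),'w2':((194,70),(540,98)),'w3':((192,218),(539,232)),'w4':((106,219),(458,234)),
'pk_br':((221,245),(567,265)),'pk_tr':((223,32),(568,71)),'gl':((86,489),(439,478)),'gr':((262,489),(604,476)),'scr':((241,439),(584,433)),'scr2':((250,5),(595,45)),'fsc':((48,17),(402,61)),
'rail1':((293,68),(634,102)),'rail2':((286,300),(626,309))}
for k,(p,q) in L.items():
    x,r=tri([(c1,a(*p)),(c2,b(*q))]);z=.025 if k[0]=='w' else .034 if k=='fsc' else .024 if k[:2]=='ra' else .03
    print(k,x.round(4),np.round(r[0],4),"onz",onz(c1,a(*p),z)[:2].round(4),onz(c2,b(*q),z)[:2].round(4))
# fence face, top edge at z=.034
F=[onz(c1,a(*p),.034) for p in((74,5),(88,580))]+[onz(c2,b(*p),.034) for p in((425,20),(440,478))]
F=np.array(F)[:,:2];print(F.round(4));m=np.polyfit(F[:,1],F[:,0],1);print("fit x=%.4f+%.4f y"%(m[1],m[0]),"yaw",-np.arctan(m[0]))
E
python3 bed.py
```

```text
w1 [ 0.5684 -0.1043  0.0213] 0.0001 onz [ 0.5683 -0.1035] [ 0.5682 -0.1044]
w2 [ 0.5356 -0.107   0.0168] 0.0001 onz [ 0.5358 -0.1051] [ 0.5362 -0.107 ]
w3 [ 0.5317 -0.0542  0.0178] 0.0001 onz [ 0.5322 -0.0537] [ 0.5321 -0.0554]
w4 [ 0.5645 -0.0514  0.0196] 0.0001 onz [ 0.5643 -0.0511] [ 0.5643 -0.0524]
pk_br [ 0.5208 -0.0445  0.033 ] 0.0003 onz [ 0.5208 -0.0446] [ 0.5202 -0.0439]
pk_tr [ 0.5268 -0.1177  0.0289] 0.0 onz [ 0.5269 -0.1174] [ 0.5269 -0.1176]
gl [0.5659 0.052  0.032 ] 0.0001 onz [0.566  0.0525] [0.5661 0.0531]
gr [0.4949 0.0478 0.0286] 0.0001 onz [0.4952 0.0475] [0.4951 0.0472]
scr [0.5058 0.0279 0.0294] 0.0 onz [0.5059 0.0278] [0.5059 0.0277]
scr2 [ 0.5177 -0.1278  0.0274] 0.0002 onz [ 0.5182 -0.127 ] [ 0.5178 -0.1277]
fsc [ 0.5884 -0.1168  0.0344] 0.0001 onz [ 0.5883 -0.1169] [ 0.5886 -0.1168]
rail1 [ 0.5004 -0.1083  0.0268] 0.0 onz [ 0.4999 -0.109 ] [ 0.4999 -0.1083]
rail2 [ 0.4937 -0.0265  0.0258] 0.0001 onz [ 0.4933 -0.0265] [ 0.4935 -0.0261]
[[ 0.5795 -0.1213]
 [ 0.563   0.09  ]
 [ 0.5809 -0.1317]
 [ 0.5655  0.051 ]]
fit x=0.5699+-0.0806 y yaw 0.08047279579109692
```

Heights agree (deck 30, fence 34, well floor about 20 to 25 mm), and the pocket length comes out at 73 mm. I have the pocket centre at about (0.5504, -0.0788), bed yaw 0.080, and the set-down target at (0.538, 0.029). Back to the cover for the grasp.

```bash
python3 nudge.py '[[0.045,-0.351,-0.046,0,-0.25],[0.045,-0.351,-0.046,0,-0.25],[0.045,-0.351,-0.046,0,-0.25],[0.045,-0.351,-0.046,0,-0.25],[0.045,-0.351,-0.046,0,-0.25],[0.045,-0.351,-0.046,0,-0.25],[0.045,-0.351,-0.046,0,-0.25],[0.045,-0.351,-0.046,0,-0.25],[0.045,-0.351,-0.046,0.06,-0.25],[0.045,-0.351,-0.046,0.08,-0.25],[0.045,-0.351,-0.046,0.08,-0.25],[0.045,-0.351,-0.046,0.08,-0.25],[0.045,-0.351,-0.046,0.08,-0.25]]' 40; python3 snap.py g1
python3 - <<'E'
from h import *
import pickle
s=pickle.load(open("g1.pkl","rb"));c=cam("wrist",s)
print(proj(c,[[.572,.3235,.038]]), todelta(s,[.572,.3235,.014]))
f=cv2.imread("pics/g1.png").max(2);u,v=proj(c,[[.572,.3235,.038]])[0].astype(int)
m=np.zeros_like(f);m[max(v-80,0):v+50,u-30:u+30]=f[max(v-80,0):v+50,u-30:u+30]<45
n,l,st,ce=cv2.connectedComponentsWithStats(m);i=1+np.argmax(st[1:,4]);print(st[i],ce[i])
ys,xs=np.where(l==i);fl=np.polyfit(ys,xs,1);y0,y1=ys.min(),ys.max()
a,b=[onz(c,(np.polyval(fl,y),y),.038) for y in(y0,y1)];print(a,b,np.linalg.norm(a-b))
cv2.imwrite("pics/g1c.png",cv2.imread("pics/g1.png"))
E
```

```text
t: 3.88
eef_pos: [0.5724, 0.3236, 0.1183]
ee_rot: [-3.14, -0.0, -1.249]
force: [0.0, 0.8, 1.2]
width: 0.0448
gripper_force: 0.0
3.88 [0.5724 0.3236 0.1183] [-3.1403e+00 -4.0000e-04 -1.2491e+00]
[[255.51785269 201.85316028]] [-5.11344689e-05  5.95342385e-04  1.04255865e-01]
[249 165  13  69 848] [255.15801887 198.47877358]
[0.58233193 0.29408953 0.038     ] [0.56312148 0.35037153 0.038     ] 0.059470197821766345
```

View pics/g1.png

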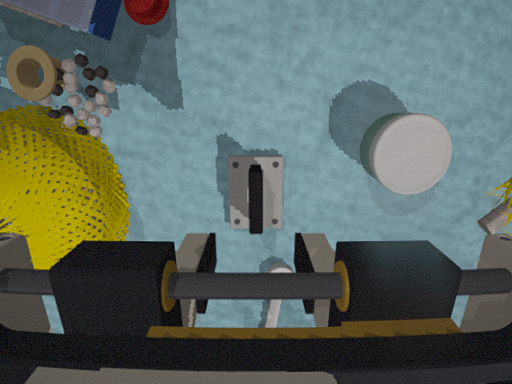

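The bar is at (255,199), upright and centred between the open fingers, and its estimated centre (0.5727, 0.322) agrees with the earlier figure. I'll descend and grip.

```bash
python3 nudge.py '[[0.045,0.001,0,0.04,0],[0.045,0.001,0,0.075,0],[0.045,0.001,0,0.095,0],[0.045,0.001,0,0.104,0],[0.045,0.001,0,0.104,0],[0.0,0.001,0,0.104,0],[0.0,0.001,0,0.104,0],[0.0,0.001,0,0.104,0],[0.0,0.001,0,0.104,0],[0.0,0.001,0,0.104,0],[0.0,0.001,0,0.104,0],[0.0,0.001,0,0.104,0]]' 40
```

```text
t: 4.93
eef_pos: [0.5726, 0.3221, 0.0133]
ee_rot: [-3.141, 0.0, -1.25]
force: [-1.0, -0.1, 5.2]
width: 0.0116
gripper_force: 40.0
```

```bash
python3 nudge.py '[[0,0,0,-0.02,0],[0,0,0,-0.05,0],[0,0,0,-0.09,0],[0,0.03,0.014,-0.09,0.03],[0,0.265,0.125,-0.09,0.241],[0,0.265,0.125,-0.09,0.241],[0,0.265,0.125,-0.09,0.241],[0,0.265,0.125,-0.09,0.241],[0,0.265,0.125,-0.09,0.241],[0,0.265,0.125,-0.09,0.241],[0,0.265,0.125,-0.09,0.241],[0,0.265,0.125,-0.09,0.241],[0,0.265,0.125,-0.09,0.241],[0,0.265,0.125,-0.09,0.241]]'; python3 snap.py h1
python3 - <<'E'
from h import *
import pickle
f=cv2.imread("pics/h1.png");t=grab_frame("top")[:,:,::-1]
cv2.imwrite("pics/h1t.png",np.hstack([cv2.resize(f[60:320,120:400],(430,400)),cv2.resize(t[150:240,270:360],(360,400),interpolation=cv2.INTER_CUBIC)]))
s=status.get_state();p=np.array(s['eef_pos']);print(p,s['force'])
u=np.array([-.0804,.9968]);d=p[:2]-[.541,.0294];print("bed y rel",90e-3+d@u,"bed x",d@[.9968,.0804])
E
```

```text
t: 6.1
eef_pos: [0.5371, 0.0314, 0.1024]
ee_rot: [3.142, 0.0, -1.492]
force: [-0.6, -0.1, -3.2]
width: 0.0115
gripper_force: 40.0
6.1 [0.5371 0.0314 0.1024] [ 3.1415e+00  1.0000e-04 -1.4919e+00]
[0.53719758 0.03197325 0.10238833] [-0.39476821  0.43701882 -2.49974479]
bed y rel 0.09287073261062835 bed x -0.0035833635481351505
```

View pics/h1t.png

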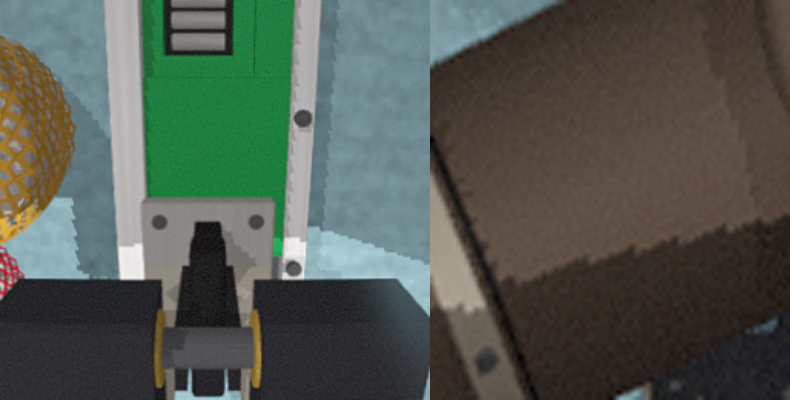

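The plate is held squarely, with its front corners at crop (142,200) and (274,200), parallel to the fence. I'll compute its true offset from the TCP.

```bash
python3 - <<'E'
from h import *
import pickle
s=pickle.load(open("h1.pkl","rb"));c=cam("wrist",s)
k=lambda x,y:(120+x*280/430-.3,60+y*260/400-.3)
z=s['eef_pos'][2]-.0053
P=[onz(c,k(142,198),z),onz(c,k(274,198),z)]
print(P,np.linalg.norm(P[0]-P[1]))
d=P[0]-P[1];print("yaw",np.arctan2(d[1],d[0]))
m=(P[0]+P[1])/2;ctr=m[:2]+.035*np.array([-.0804,.9968]);print("centre",ctr,"off tcp",ctr-np.array(s['eef_pos'])[:2])
E
```

```text
[array([5.63508003e-01, 2.12123514e-05, 9.71113437e-02]), array([ 0.51526115, -0.0037857 ,  0.09711134])] 0.04839681618444561
yaw 0.07874167916437456
centre [0.53657057 0.03300576] off tcp [-0.00057043  0.00160659]
```

```bash
python3 nudge.py '[[0,0.003,-0.001,0.025,0],[0,0.003,-0.001,0.045,0],[0,0.003,-0.001,0.053,0],[0,0.003,-0.001,0.056,0],[0,0.003,-0.001,0.058,0],[0,0.003,-0.001,0.0595,0],[0,0.003,-0.001,0.0595,0],[0,0.003,-0.001,0.0595,0]]'
```

```text
t: 6.87
eef_pos: [0.5388, 0.0284, 0.0438]
ee_rot: [-3.14, 0.0, -1.491]
force: [0.4, -0.2, -3.0]
width: 0.0117
gripper_force: 40.0
```

```bash
python3 nudge.py '[[0,0,0,0.001,0],[0,0,0,0.001,0],[0,0,0,0.001,0]]'; python3 nudge.py '[[0,0,0,0.001,0],[0,0,0,0.001,0],[0,0,0,0.001,0]]'
```

```text
t: 7.12
eef_pos: [0.5389, 0.0283, 0.0432]
ee_rot: [-3.14, 0.0, -1.491]
force: [-3.0, 1.3, 7.2]
width: 0.0116
gripper_force: 40.0
t: 7.37
eef_pos: [0.5389, 0.0283, 0.0433]
ee_rot: [-3.139, 0.0, -1.491]
force: [-7.4, 1.8, 16.4]
width: 0.0118
gripper_force: 40.0
```

The cover is on the deck. I'll let go briefly so it rests flat, then regrip lightly.

```bash
python3 nudge.py '[[0.024,0,0,-0.001,0],[0.024,0,0,-0.0015,0],[0.024,0,0,-0.0015,0],[0.024,0,0,-0.0015,0],[0.024,0,0,-0.0015,0]]'; python3 nudge.py '[[0,0,0,0,0],[0,0,0,0,0],[0,0,0,0,0],[0,0,0,0,0],[0,0,0,0,0]]' 8;  python3 nudge.py '[[0,0,-0.001,0,0],[0,0,-0.002,0,0],[0,0,-0.003,0,0],[0,0,-0.003,0,0]]' 8
```

```text
t: 7.78
eef_pos: [0.5383, 0.028, 0.0425]
ee_rot: [-3.142, -0.0, -1.492]
force: [-0.0, -0.8, -0.0]
width: 0.0239
gripper_force: 0.0
t: 8.2
eef_pos: [0.5383, 0.0281, 0.0425]
ee_rot: [3.142, -0.0, -1.492]
force: [0.5, 0.1, -1.9]
width: 0.0117
gripper_force: 8.0
t: 8.53
eef_pos: [0.5412, 0.0282, 0.0424]
ee_rot: [3.141, -0.0, -1.492]
force: [-0.2, -0.4, -1.0]
width: 0.0122
gripper_force: 8.0
```

Next, move towards the fence until contact.

```bash
for i in 1 2; do python3 nudge.py '[[0,0,-0.001,0,0],[0,0,-0.001,0,0],[0,0,-0.001,0,0]]' | grep -E "pos|force:"; done
```

```text
eef_pos: [0.5424, 0.0284, 0.0424]
force: [1.2, -0.2, -2.3]
gripper_force: 8.0
eef_pos: [0.5433, 0.0285, 0.0425]
force: [-0.3, 0.3, -3.1]
gripper_force: 8.0
```

```bash
python3 nudge.py '[[0,0,0,0.001,0],[0,0,0,0.001,0],[0,0,0,0.001,0]]' | grep -E "pos|force:"; for i in 1 2; do python3 nudge.py '[[0,0,-0.001,0,0],[0,0,-0.001,0,0],[0,0,-0.001,0,0]]' | grep -E "pos|force:"; done
```

```text
eef_pos: [0.5433, 0.0285, 0.0421]
force: [-3.0, -0.6, 6.0]
gripper_force: 8.0
eef_pos: [0.5438, 0.0284, 0.0421]
force: [-4.2, -0.7, 7.4]
gripper_force: 8.0
eef_pos: [0.5441, 0.0283, 0.042]
force: [-6.8, 0.5, 9.4]
gripper_force: 8.0
```

```bash
python3 nudge.py '[[0,0,0,-0.0005,0],[0,0,-0.001,-0.0005,0],[0,0,-0.001,-0.0005,0]]' | grep -E "pos|force:|width"; python3 snap.py s1; python3 -c "
import cv2;f=cv2.imread('pics/s1.png');cv2.imwrite('pics/s1c.png',cv2.resize(f[60:320,120:400],None,fx=2.2,fy=2.2,interpolation=cv2.INTER_CUBIC))"
```

```text
eef_pos: [0.5442, 0.0283, 0.042]
force: [-9.0, 2.6, 8.9]
width: 0.0121
gripper_force: 8.0
10.03 [0.5442 0.0283 0.042 ] [ 3.1380e+00 -4.0000e-04 -1.4923e+00]
```

View pics/s1c.png

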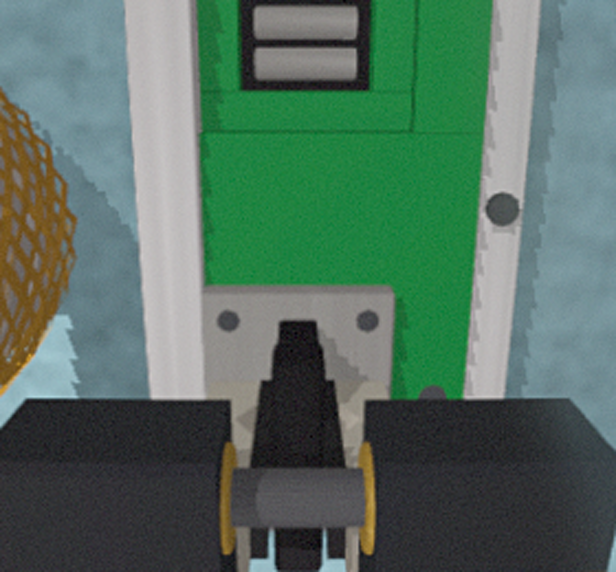

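The cover lies flat, its left edge against the fence face at crop x≈203, clear of the pocket edge at y≈130. I'll ease the fence pressure and slide.

```bash
python3 nudge.py '[[0,0,0.001,-0.0003,0],[0,0.006,0.001,-0.0003,0],[0,0.012,0.001,-0.0003,0],[0,0.018,0.001,-0.0003,0],[0,0.024,0.001,-0.0003,0],[0,0.03,0.001,-0.0003,0],[0,0.03,0.001,-0.0003,0]]' | grep -E "t:|pos|force:"; python3 nudge.py '[[0,0.006,0,0,0],[0,0.012,0,0,0],[0,0.018,0,0,0],[0,0.024,0,0,0],[0,0.03,0,0,0],[0,0.03,0,0,0]]' | grep -E "pos|force:"
```

```text
t: 10.67
eef_pos: [0.5466, -0.0019, 0.0421]
ee_rot: [3.14, 0.0, -1.492]
force: [-5.2, -0.0, 0.5]
gripper_force: 8.0
eef_pos: [0.549, -0.0317, 0.0421]
force: [-6.3, -0.5, 2.0]
gripper_force: 8.0
```

```bash
python3 nudge.py '[[0,0.006,0,0.0003,0],[0,0.012,0,0.0003,0],[0,0.018,0,0.0003,0],[0,0.024,0,0.0003,0],[0,0.03,0,0.0003,0],[0,0.036,0.0005,0.0003,0],[0,0.038,0.0005,0.0003,0],[0,0.04,0.0005,0.0003,0],[0,0.04,0.0005,0.0003,0]]' | grep -E "pos|force:"; python3 snap.py s2;python3 - <<'E'
import cv2;f=cv2.imread('pics/s2.png');cv2.imwrite('pics/s2c.png',cv2.resize(f[60:320,120:400],None,fx=2.2,fy=2.2,interpolation=cv2.INTER_CUBIC))
E
```

```text
eef_pos: [0.5524, -0.0717, 0.0419]
force: [-4.2, -1.8, -2.9]
gripper_force: 8.0
11.92 [ 0.5524 -0.0717  0.0419] [ 3.1410e+00 -2.0000e-04 -1.4924e+00]
```

View pics/s2c.png

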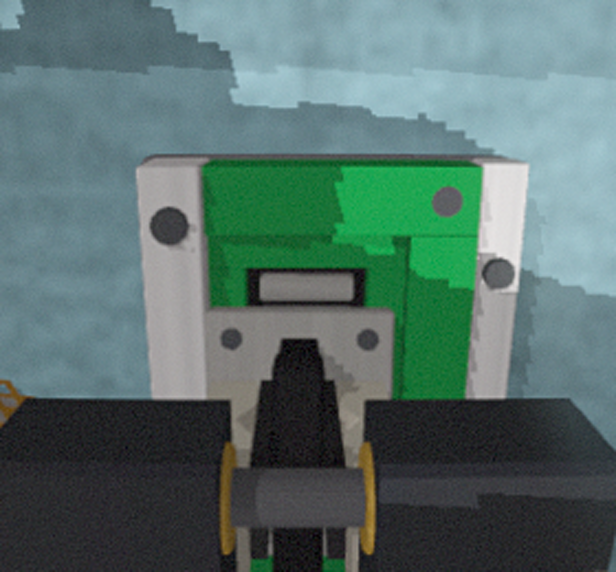

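The cover's front edge is at crop y≈310, the pocket's far edge at y≈236, and the left edge is still on the fence. The front edge has gone back relative to the fingers since the last picture (285→310), so the cover slipped in the grip and may have dipped at the front. That was my last viewing, so from here I'll measure the plate edges by code.

```bash
cat > edge.py <<'E'
import sys,pickle
from h import *
def runs(n):
    s=pickle.load(open(n+".pkl","rb"));c=cam("wrist",s)
    f=cv2.GaussianBlur(cv2.imread(f"pics/{n}.png"),(3,3),0).astype(float)
    g=f[:,:,1]-(f[:,:,0]+f[:,:,2])/2   # greenness
    # front edge: last row (downward) where green falls below half, per column
    fr=[]
    for u in list(range(218,223))+list(range(228,238))+list(range(268,283))+list(range(291,296)):
        col=g[140:235,u];i=np.where(col>20)[0]
        if len(i):
            k=i[-1];fr.append((u,140+k+(col[k]-20)/(col[k]-col[k+1]+1e-9)))
    fr=np.array(fr);m=np.median(fr[:,1]);fr=fr[abs(fr[:,1]-m)<3];L=np.polyfit(fr[:,0],fr[:,1],1)
    v=int(round(m))+10
    # right edge : first green right of plate
    r=[]
    for vv in range(v,v+14):
        row=g[vv,285:340];k=np.argmax(row>20);r.append((vv,285+k-(row[k]-20)/(row[k]-row[k-1]+1e-9)))
    r=np.array(r);R_=np.polyfit(r[:,0],r[:,1],1)
    A=np.linalg.solve([[L[0],-1],[1,-R_[0]]],[-L[1],R_[1]])
    print(n,"tcp",np.round(s['eef_pos'],4),"front row %.1f slope %.4f n%d"%(m,L[0],len(fr)),"right corner px",A.round(1))
    for z in(.033,.038):print("  z",z,"corner",onz(c,A,z).round(4),"front mid y",onz(c,(256,np.polyval(L,256)),z).round(4))
    X=np.array([[.5504,-.0788,.03]]);
    return s,c
for n in sys.argv[1:]:runs(n)
E
python3 edge.py s1 s2
```

```text
s1 tcp [0.5442 0.0283 0.042 ] front row 189.8 slope 0.0001 n35 right corner px [299.1 189.8]
  z 0.033 corner [ 0.5209 -0.005   0.033 ] front mid y [ 0.5457 -0.0031  0.033 ]
  z 0.038 corner [ 0.5218 -0.0064  0.038 ] front mid y [ 0.5459 -0.0046  0.038 ]
s2 tcp [ 0.5524 -0.0717  0.0419] front row 182.0 slope -0.0019 n20 right corner px [267.2 181.9]
  z 0.033 corner [ 0.5479 -0.1083  0.033 ] front mid y [ 0.5543 -0.1078  0.033 ]
  z 0.038 corner [ 0.5483 -0.1096  0.038 ] front mid y [ 0.5544 -0.1091  0.038 ]
```

```bash
python3 - <<'E'
from h import *
import pickle
for n,rows in(("s1",[((203,288),(395,288))]),("s2",[((208,310),(394,310))])):
    s=pickle.load(open(n+".pkl","rb"));c=cam("wrist",s)
    for z in(.028,.033,.038):
        P=[onz(c,(120+x/2.2-.3,60+y/2.2-.3),z) for x,y in rows[0]];print(n,z,P[0][:2].round(4),P[1][:2].round(4),"w %.4f"%np.linalg.norm(P[0]-P[1]),"front rel tcp %.4f"%((P[0]+P[1])[1]/2-s['eef_pos'][1]))
    print(s['force'],s['moment'])
E
```

```text
s1 0.028 [0.5716 0.0009] [ 0.5199 -0.0032] w 0.0519 front rel tcp -0.0294
s1 0.033 [ 0.571  -0.0007] [ 0.5208 -0.0046] w 0.0504 front rel tcp -0.0309
s1 0.038 [ 0.5704 -0.0022] [ 0.5217 -0.006 ] w 0.0489 front rel tcp -0.0324
[-8.97662177  2.60101148  8.86889004] [ 0.71333356  3.43188841 -0.00528853]
s2 0.028 [ 0.5782 -0.0929] [ 0.5276 -0.0969] w 0.0507 front rel tcp -0.0233
s2 0.033 [ 0.5777 -0.0947] [ 0.5285 -0.0985] w 0.0493 front rel tcp -0.0249
s2 0.038 [ 0.5771 -0.0964] [ 0.5294 -0.1001] w 0.0478 front rel tcp -0.0266
[-4.18080804 -1.7938968  -2.92865332] [-0.28338489  1.42619582  0.01510131]
```

Width and row give a front edge about 4.5 mm lower, at y≈-0.0965, so the nose has dipped into the pocket as it should and about 17 mm remains. I'll continue with a firmer grip, lowering slightly.

```bash
python3 nudge.py '[[0,0,0,0,0],[0,0.003,0,0.0005,0],[0,0.006,0,0.001,0],[0,0.009,0,0.0015,0],[0,0.012,0,0.002,0],[0,0.012,0,0.002,0]]' 15| grep -E "pos|force:"; python3 snap.py s3; python3 - <<'E'
from h import *
import pickle
for n in("s1","s2","s3"):
    f=cv2.imread(f"pics/{n}.png").astype(float);b=f[170:215,222:230];print(n,[int(x) for x in (b[:,:,1]-(b[:,:,0]+b[:,:,2])/2).mean(1)])
E
```

```text
eef_pos: [0.5531, -0.0827, 0.0402]
force: [-6.2, 3.0, 0.5]
gripper_force: 15.0
12.47 [ 0.5531 -0.0827  0.0402] [ 3.1409e+00  6.0000e-04 -1.4919e+00]
s1 [82, 83, 84, 84, 86, 82, 84, 83, 83, 85, 83, 84, 85, 83, 84, 82, 84, 85, 86, 47, 7, -2, 0, 0, 0, 0, 0, 0, 0, 0, 0, 0, 0, 0, -1, 0, -1, 0, -2, -1, 0, 0, 0, 0, 0]
s2 [65, 73, 76, 75, 74, 76, 75, 74, 74, 73, 71, 72, 69, 69, 70, 69, 73, 73, 76, 72, 73, 73, 76, 73, 70, 72, 71, 72, 70, 28, -1, -1, 0, 0, 0, 0, 0, 0, 0, 0, 0, 0, -1, -1, -1]
s3 [77, 75, 76, 75, 74, 74, 76, 76, 76, 74, 77, 71, 73, 72, 76, 73, 65, 61, 59, 65, 74, 72, 76, 74, 74, 72, 72, 71, 72, 41, 3, 0, 0, 0, 0, 0, 0, 0, 0, 0, 0, 0, -1, -1, -1]
```

```bash
python3 nudge.py '[[0,0.002,0,0.0005,0],[0,0.004,0,0.001,0],[0,0.004,0,0.001,0]]'| grep -E "pos|force:"; python3 nudge.py '[[0,0.001,0,0.0005,0],[0,0.002,0,0.001,0],[0,0.002,0,0.001,0]]' | grep -E "pos|force:";python3 snap.py s4; python3 - <<'E'
from h import *
for n in("s3","s4"):
    f=cv2.imread(f"pics/{n}.png").astype(float);b=f[170:215,222:230];print(n,[int(x) for x in (b[:,:,1]-(b[:,:,0]+b[:,:,2])/2).mean(1)])
E
```

```text
eef_pos: [0.5533, -0.0861, 0.04]
force: [-11.3, 8.1, 9.8]
gripper_force: 15.0
eef_pos: [0.5535, -0.0877, 0.0393]
force: [-12.4, 10.5, 12.2]
gripper_force: 15.0
13.02 [ 0.5535 -0.0877  0.0393] [ 3.1414e+00  1.2000e-03 -1.4911e+00]
s3 [77, 75, 76, 75, 74, 74, 76, 76, 76, 74, 77, 71, 73, 72, 76, 73, 65, 61, 59, 65, 74, 72, 76, 74, 74, 72, 72, 71, 72, 41, 3, 0, 0, 0, 0, 0, 0, 0, 0, 0, 0, 0, -1, -1, -1]
s4 [76, 76, 76, 77, 77, 76, 76, 77, 76, 76, 75, 76, 74, 77, 75, 78, 75, 75, 75, 75, 74, 72, 74, 75, 69, 61, 60, 65, 73, 79, 75, 74, 32, -2, -2, 0, 0, 0, 1, 0, 0, 0, 0, 0, 0]
```

```bash
python3 nudge.py '[[0,0,0.0015,-0.001,0],[0,0.002,0.0015,-0.001,0],[0,0.003,0.0015,-0.001,0],[0,0.003,0.0015,-0.001,0]]'| grep -E "pos|force:"; python3 snap.py s5; python3 - <<'E'
from h import *
for n in("s4","s5"):
    f=cv2.imread(f"pics/{n}.png").astype(float);b=f[180:212,222:230];print(n,[int(x) for x in (b[:,:,1]-(b[:,:,0]+b[:,:,2])/2).mean(1)],b[:,:,1].mean(1).astype(int))
E
```

```text
eef_pos: [0.5536, -0.0922, 0.0394]
force: [-3.1, 2.7, 1.1]
gripper_force: 15.0
13.4 [ 0.5536 -0.0922  0.0394] [-3.1402e+00 -1.0000e-04 -1.4916e+00]
s4 [75, 76, 74, 77, 75, 78, 75, 75, 75, 75, 74, 72, 74, 75, 69, 61, 60, 65, 73, 79, 75, 74, 32, -2, -2, 0, 0, 0, 1, 0, 0, 0] [115 116 116 116 115 116 116 115 114 113 115 112 113 115 107  93  92  97
 107 115 115 115 106  95 106 126 130 129 131 129 131 126]
s5 [77, 79, 76, 78, 77, 77, 77, 79, 77, 77, 79, 76, 76, 77, 76, 75, 76, 74, 75, 75, 78, 65, 23, -1, -1, 0, 0, 0, 0, 0, -1, 0] [118 116 118 118 117 118 118 117 117 118 117 117 117 117 117 117 117 116
 116 116 115 111  99  99 112 129 132 131 132 132 132 125]
```

The front is at the far wall. I'll let go so it settles, raise the hand and measure.

```bash
python3 nudge.py '[[0.03,0,0.001,0,0],[0.03,0,0.001,0,0],[0.03,0,0.001,0,0],[0.03,0,0.001,0,0],[0.045,0,0.001,-0.03,0],[0.045,0,0.001,-0.07,0],[0.045,0,0.001,-0.08,0],[0.045,0,0.001,-0.08,0],[0.045,0,0.001,-0.08,0]]'| grep -E "pos|force:|width"; python3 snap.py r1
python3 nudge.py '[[0.045,0.03,0,0,0],[0.045,0.06,0,-0.02,0],[0.045,0.06,0,-0.02,0],[0.045,0.06,0,-0.02,0]]'| grep -E "pos"; python3 snap.py r2
python3 - <<'E'
from h import *
import pickle
# measure: seated model fits? find dark screws of the plate (4) & compare projected; print blobs
for n in("r1","r2"):
    s=pickle.load(open(n+".pkl","rb"));c=cam("wrist",s);im=cv2.imread(f"pics/{n}.png")
    ctr=np.array([.5504,-.0788]);X=np.array([.9968,.0804]);Y=np.array([-.0804,.9968])
    pts=np.array([[*(ctr+a*X+b*Y),.033] for a in(-.025,.025) for b in(-.035,.035)]);P=proj(c,pts);print(n,"pred corners",P.round(1).tolist())
    f=im.astype(float);g=f[:,:,1]-(f[:,:,0]+f[:,:,2])/2
    x0,y0=(P.min(0)-12).astype(int);x1,y1=(P.max(0)+12).astype(int)
    m=((g<20)).astype(np.uint8);m2=np.zeros_like(m);m2[max(y0,0):y1,x0:x1]=m[max(y0,0):y1,x0:x1]
    print(" box",x0,y0,x1,y1)
    for fx in(.2,.3,.7,.8):
        u=int(P[:,0].min()+fx*np.ptp(P[:,0]));col=g[max(y0,0):y1,u];print("  col",u,"nongreen rows",[max(y0,0)+i for i in np.where(np.diff((col<20).astype(int)))[0]])
    for fy in(.2,.5,.8):
        v=int(P[:,1].min()+fy*np.ptp(P[:,1]));row=g[v,x0:x1];print("  row",v,[x0+i for i in np.where(np.diff((row<20).astype(int)))[0]])
E
```

```text
eef_pos: [0.5526, -0.0921, 0.1202]
force: [-0.8, -0.1, -0.3]
width: 0.0446
gripper_force: 0.0
14.2 [ 0.5526 -0.0921  0.1202] [-3.1386e+00  3.0000e-04 -1.4918e+00]
eef_pos: [0.5564, -0.1533, 0.1385]
14.58 [ 0.5564 -0.1533  0.1385] [ 3.1411 -0.     -1.4941]
r1 pred corners [[286.2, 174.6], [283.9, 250.1], [226.2, 174.6], [228.6, 250.1]]
 box 214 162 298 262
  col 238 nongreen rows [np.int64(171), np.int64(248)]
  col 244 nongreen rows [np.int64(171), np.int64(248)]
  col 268 nongreen rows [np.int64(171), np.int64(248)]
  col 274 nongreen rows [np.int64(171), np.int64(248)]
  row 189 [np.int64(283)]
  row 212 [np.int64(283)]
  row 234 [np.int64(282), np.int64(294)]
r2 pred corners [[281.1, 232.7], [279.4, 294.8], [228.6, 232.9], [230.8, 295.0]]
 box 216 220 293 306
  col 239 nongreen rows [np.int64(229), np.int64(298)]
  col 244 nongreen rows [np.int64(229), np.int64(298)]
  col 265 nongreen rows [np.int64(229), np.int64(299)]
  col 270 nongreen rows [np.int64(229), np.int64(299)]
  row 245 [np.int64(278)]
  row 263 [np.int64(278)]
  row 282 []
```

```bash
python3 nudge.py '[[0.045,-0.03,0,0,0],[0.045,-0.07,0,0,0],[0.045,-0.11,0,0,0],[0.045,-0.14,0,0,0],[0.045,-0.14,0,0,0],[0.045,-0.14,0,0,0]]'| grep -E "pos"; python3 snap.py r3
cat > meas.py <<'E'
import sys,pickle
from h import *
def edges(n):
    s=pickle.load(open(n+".pkl","rb"));c=cam("wrist",s);im=cv2.imread(f"pics/{n}.png");f=im.astype(float)
    g=f[:,:,1]-(f[:,:,0]+f[:,:,2])/2
    Q=lambda a,b,z:proj(c,[[.5504+.9968*a-.0804*b,-.0788+.0804*a+.9968*b,z]])[0]
    out={}
    for nm,a,b0,b1 in(("fL",.017,-.05,-.02),("fR",-.017,-.05,-.02),("rL",.017,.02,.05),("rR",-.017,.02,.05)):
        p,q=Q(a,b0,.033),Q(a,b1,.033);t=np.linspace(0,1,200);xy=p+(q-p)*t[:,None]
        val=np.mean([cv2.remap(g.astype(np.float32),(xy[:,0]+d).astype(np.float32)[None],xy[:,1].astype(np.float32)[None],1)[0] for d in(-2,-1,0,1,2)],0)
        k=np.where(np.diff((val>25).astype(int)))[0];out[nm]=[xy[i] for i in k]
    # handle bar: dark blob
    bl=im.max(2);p,q=Q(.012,-.034,.063),Q(-.012,.034,.063);x0,x1=sorted((int(p[0]),int(q[0])));y0,y1=sorted((int(p[1]),int(q[1])))
    m=np.zeros_like(bl);m[y0-4:y1+5,x0:x1]=(bl[y0-4:y1+5,x0:x1]<45);nn,l,st,ce=cv2.connectedComponentsWithStats(m)
    i=1+np.argmax(st[1:,4]);ys,xs=np.where(l==i);fl=np.polyfit(ys,xs,1)
    out["bar"]=[np.array([np.polyval(fl,y),y]) for y in(ys.min()-.5,ys.max()+.5)]
    return c,out
if __name__=="__main__":
    E=[edges(n) for n in sys.argv[1:]]
    for c,o in E:print({k:[x.round(1).tolist() for x in v] for k,v in o.items()})
    for k in E[0][1]:
        for j in(0,-1):
            if all(len(o[k]) for _,o in E):
                x,r=tri([(c,o[k][j]) for c,o in E]);print(k,j,x.round(4),round(float(r[0]),4))
E
python3 meas.py r1 r3
```

```text
eef_pos: [0.5446, -0.0103, 0.1381]
15.13 [ 0.5446 -0.0103  0.1381] [ 3.1400e+00 -1.0000e-04 -1.4879e+00]
{'fL': [[235.8, 171.2]], 'fR': [[276.7, 171.2]], 'rL': [[237.4, 248.5]], 'rR': [[275.1, 248.4]], 'bar': [[254.2, 181.5], [254.6, 256.5]]}
{'fL': [[233.6, 69.8]], 'fR': [[275.2, 69.9]], 'rL': [[234.8, 154.4]], 'rR': [[273.6, 154.5]], 'bar': [[252.0, 76.5], [252.6, 151.5]]}
fL 0 [ 0.5706 -0.1143  0.0291] 0.0
fL -1 [ 0.5706 -0.1143  0.0291] 0.0
fR 0 [ 0.5362 -0.117   0.0291] 0.0
fR -1 [ 0.5362 -0.117   0.0291] 0.0
rL 0 [ 0.5646 -0.0442  0.0333] 0.0
rL -1 [ 0.5646 -0.0442  0.0333] 0.0
rR 0 [ 0.5308 -0.0469  0.0329] 0.0
rR -1 [ 0.5308 -0.0469  0.0329] 0.0
bar 0 [ 0.5547 -0.1094  0.0399] 0.0001
bar -1 [ 0.5496 -0.0525  0.0606] 0.0
```

The rear edge is down at z≈0.033, flush with seated height, and the outline length is 70 mm. To verify flatness I'll triangulate the plate's four corner screws, expected at z=0.033.

```bash
cat > scr.py <<'E'
import sys
from meas import *
def scr(n):
    s=pickle.load(open(n+".pkl","rb"));c=cam("wrist",s);b=cv2.GaussianBlur(cv2.imread(f"pics/{n}.png"),(3,3),0).max(2).astype(float)
    o={}
    for i,(a,d) in enumerate(((.0185,-.0285),(-.0185,-.0285),(.0185,.0285),(-.0185,.0285))):
        u,v=proj(c,[[.5504+.9968*a-.0804*d,-.0806+.0804*a+.9968*d,.033]])[0].round().astype(int)
        w=b[v-6:v+7,u-6:u+7];W=np.clip(np.median(w)-15-w,0,None);yy,xx=np.mgrid[v-6:v+7,u-6:u+7]
        if W.sum()>0:o[i]=((xx*W).sum()/W.sum(),(yy*W).sum()/W.sum());print(n,i,(u,v),np.round(o[i],1),int((W>0).sum()),int(w.min()),int(np.median(w)))
    return c,o
E_=[scr(n) for n in sys.argv[1:]]
for i in range(4):
    L=[(c,o[i]) for c,o in E_ if i in o]
    if len(L)>1:x,r=tri(L);print(i,x.round(4),np.round(r,4))
E
python3 scr.py r1 r3
```

```text
r1 0 (np.int64(234), np.int64(180)) [232.9 181.7] 43 66 128
r1 1 (np.int64(279), np.int64(180)) [276.4 181.5] 49 65 115
r1 2 (np.int64(236), np.int64(242)) [234.5 242. ] 48 64 125
r1 3 (np.int64(277), np.int64(242)) [274.6 241.4] 33 51 100
r3 0 (np.int64(232), np.int64(78)) [230.5  79.5] 52 66 134
r3 1 (np.int64(277), np.int64(78)) [275.   79.4] 59 66 125
r3 2 (np.int64(233), np.int64(147)) [231.7 146.3] 46 65 130
r3 3 (np.int64(276), np.int64(147)) [273.2 146.3] 36 54 105
0 [ 0.5723 -0.1061  0.0332] [0. 0.]
1 [ 0.5358 -0.1092  0.0334] [0. 0.]
2 [ 0.5677 -0.0514  0.0349] [0.0001 0.0001]
3 [ 0.5319 -0.0542  0.0335] [0. 0.]
```

All four screws are at z≈0.033 to 0.035, so the cover is flat and 5 mm down in the pocket. The gripper is open and well clear, so I'll hand the job in.

```bash
python3 -c "
from station import arm, status, grab_frame, camera_params
print(arm.job_done())"
```

```text
the job is handed in; nothing more can be done
None
```

The cover was set down on the deck, slid along the fence into the pocket and released; it measures seated flat (its four corner screws at z≈33–35 mm, 33 expected), and I handed the job in at about 15 s, with no verdict returned.

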